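# Empty the case sealer's catch tray and hold its dead-man plunger at RUN

### The job

The sealing machine has dropped two finished manuscript cases, one red and one green, into its catch tray: lay both flat, label up, on the floor of the blue tote without dropping them. Only when both are in the tote, press the yellow dead-man plunger straight down with the fingers until its top face is level with the middle of the green band (half of its travel) and finish while holding it there against its spring; never push it to the bottom, since that trips the machine. Leave the manuscript bundles, the book, the loupe and the brass weight where they are.

Things in the scene. Friction and masses are not known exactly. Their poses are not given: they have to be found in the camera images.
- sealer: Fixed white and grey sealing machine with an aluminium catch tray in front; left or right of the robot, the tote is on the other side. Origin: centre of tray, at desk level; +x points to the machine. Tray 200 (x) by 260 (y) mm, floor 10 mm above the desk, walls 6 mm thick: front (-x) up to 28 mm, sides (y) up to 36 mm. The machine fills x = 105 to 325 mm, 260 mm wide, 206 mm high.
- tote: Fixed open blue plastic tote, 200 (x) by 250 (y) by 60 (z) mm outside, walls and floor 5 mm thick. Origin: centre of its underside, on the desk; z up.
- case_red: Finished manuscript case: rigid dark red box with brass end bands and a white paper label on top, 130 (x) by 48 (y) by 34 (z) mm, 0.2 to 0.35 kg. Origin: centre of its underside; x along its length; z up, out of the label. It starts lying in the catch tray, label up, its length roughly along the sealer's x.
- case_green: Finished manuscript case like the red one, same size, mass and axes, but dark green. It starts beside the red one in the catch tray; either may be on the left.
- console: Fixed grey dead-man console between tray and tote, 90 by 90 by 65 mm; origin: centre of underside. The yellow plunger stands on its vertical axis. A white gauge post, 16 by 6 mm, top 125 mm above the desk, stands 40 mm from that axis on the +y side: its green band, 105 to 115 mm above the desk, marks where the plunger's top face is to be held; its red band, 95 to 99 mm, is the trip position.
- plunger (a joint): Travel of the yellow plunger in m: 0 = released (up), grows as it is pressed straight down, 0.030 = bottomed. Return spring: 6 N at the first movement, 0.3 N more per mm (about 10.5 N at half travel, 15 N at the bottom). RUN is 0.010 to 0.020; beyond 0.026 the machine trips. It springs back up when let go.
- plunger_top (a point): Centre of the top face of the plunger's round yellow cap, 56 mm across, 16 mm thick; moves down with the plunger. 125 mm above the desk when released, 110 mm at half travel.
- bundle_long: Bystander: palm-leaf manuscript between dark wooden boards with maroon tapes, 220 by 55 by 45 mm, lying behind the tote. Origin: centre of underside, x along its length.
- bundle_left: Bystander: palm-leaf bundle 240 by 58 by 50 mm near the robot on the left. Origin: centre of underside.
- bundle_right: Bystander: palm-leaf bundle 240 by 50 by 38 mm on the right of the desk. Origin: centre of underside.
- book: Bystander: thick tan book, 180 by 130 by 32 mm, on the left of the desk. Origin: centre of underside.
- loupe: Bystander: black stand loupe, 44 mm across, 38 mm high, on the robot's side of the console. Origin: centre of underside.
- weight: Bystander: brass paperweight with a knob, 52 mm across, 52 mm high, near the robot on the right. Origin: centre of underside.
There are look-alikes about, which are no part of the job. There is more than one size of the case_red; the one meant has the size given above.

How it is judged:
By the outcome, as a careful person would: the job done as asked, in the order asked, and still so for the second after the job is handed in, while the arm keeps its last pose, push and grip.
It also fails if it takes over 72 s, if anything falls off the work surface, if the arm or the gripper's body presses on something with over 40 N, if the wrist force passes 120 N, or if a joint passes its speed limit or range.

### The arm

A 6-joint arm with a two-finger parallel gripper is mounted at the origin on the work surface. World frame = base frame: x ahead of the robot, y to its left, z up, the work surface at z = 0. Lengths are in m, angles in rad, forces in N, time in s.
With the tool pointing down it reaches from about 0.425 to 0.95 m from the base axis. Payload 3.5 kg.
Tool frame: the origin (TCP) lies on the centre line of the jaws, within the pads' length; the fingertips stand 19 mm ahead of it and the grasp point (between the pads) is the TCP; z points along the fingers, y is the line along which they close (so a half turn about z gives the same grasp; the last joint's range is limited). The gripper opens to 85 mm and grips with 20 to 120 N. Pads are 22 mm wide; open, the fingers measure 114 mm over their backs; the gripper's body (76 mm by 85 mm) begins 54 mm behind the grasp point. The pads swing forward as they close: fully open they stand 13 mm farther back than shut.
Start: joints at [0.95, 0.286, 1.577, -0, 1.279, -0.15], TCP at [0.306, 0.602, 0.25] pointing down, gripper open.
Joint ranges: [-2.77, 2.77], [-0.9, 2.22], [0.21, 2.48], [-1.53, 4.67], [0.24, 2.81], [-2.84, 2.84]. Speed limits (rad/s): [2.79, 2.79, 3.14, 3.14, 3.14, 3.14].

### API

Orientations are given as a unit quaternion [x, y, z, w].
In Python, from plant import ctrl, imaging gives the robot as it stands. The module is installed in compiled form; this text tells all that it offers.
- The arm moves only by the shell command python3 -m handwheel 'ROWS' [OPENING] [FORCE]. ROWS is JSON, one flat list of numbers, 6 for each row, row after row: the shift along the world's x, y, z in units of 150 mm (1.0 is 150 mm), then the turn, a rotation vector about the world's x, y, z in units of 90 degrees (1.0 is 90 degrees). In form: [tx, ty, tz, rx, ry, rz, tx, ty, tz, rx, ry, rz, ...]. A call has 1 to 5 rows; each row shifts and turns the commanded pose from where the row before left it; what a row does not reach is not made up. A row lasts 1/12 s, in which the tool goes at most 41.7 mm and 7.16 degrees, less where a joint would pass 70% of its speed; a pose out of reach is approached as far as the arm can. A call with a number of a shift or a turn outside -1 to 1 is refused whole. A call with a gripper value outside its range is refused whole. OPENING is the opening, from 0 (shut) to 1 (fully open), set as the call begins (- or left out, the last holds). The fingers move at their own pace and stop on an object; FORCE is the grip in N (left out, the last holds). Time passes only in rows, so rows that do not move let the fingers close. It gives the time, the measured TCP pose, the force, the opening and the grip force at its end, in the units of the state.
- ctrl.get_state(): the state, without advancing time (a new reading comes with each control period).
- imaging.read_camera(name): name is "scene" or "top" or "wrist"; returns (picture, depth): 420x560x3 uint8, blue, green, red; 420x560 float32, m along the optical axis (not along the pixel's ray), 0 where there is no reading.
- imaging.get_calibration(name): a dict with "fovy" (degrees; the focal length in pixels is half the picture's height over the tangent of half this angle, whatever the lens; pixels are square), "cx", "cy" (the principal point, pixels), "R" (3x3) and "t" (3): a world point X has camera coordinates R X + t. Camera axes: x right, y down, z forward; pixel columns grow to the right and rows downward; lengths in m; the calibration is good to about 2 mm. The wrist camera is an equidistant fisheye: a pixel r from the principal point sees the ray r / f radians off the axis. A picture is of the moment at which its call begins: read the wrist's pose just before it. get_calibration takes no time and is no camera call; for the wrist camera it gives the pose at the moment of the call.
- ctrl.sign_off(): hands the job in; it is judged then, once.
The state is a dict: "time": time; "qpos": joint angles; "dq": joint speeds; "joint_efforts": joint torques, N m; "eef_pos": TCP position; "tcp_rot": TCP orientation; "contact_force": force on the tool from outside, world axes, zero at the start; "wrist_torque": the same for the moment, N m; "opening": opening from 0.0 (shut) to 1.0 (fully open); "finger_force": force on a finger pad.
Only numpy, scipy, OpenCV 4.12 (cv2) and the standard library are available. Lean on these libraries where they do the work, as an engineer would, in place of code of your own. Each camera call takes 0.05 s, during which the arm holds its last target. There are 200 camera calls.

## Working session

There is one attempt and no reset: what is moved stays moved. The work goes in short steps, Python scripts to look and compute and a shell command to move; the robot and the scene stay as the last step left them, time stands still between calls to the robot, and variables do not carry over. Pictures are saved under pics/ and viewed, at most 10 in all, crops included, and the job is handed in when it is done.

```bash
mkdir -p pics
cat > h.py <<'E'
import numpy as np, cv2
from plant import ctrl, imaging
def grab(n):
    c=imaging.get_calibration(n); p,d=imaging.read_camera(n); return p,d,c
def foc(c): return 210/np.tan(np.radians(c["fovy"])/2)
def pts(d,c):
    "world point of each pixel from depth (pinhole cams)"
    f=foc(c); v,u=np.mgrid[:420,:560]
    X=np.stack([(u-c["cx"])/f*d,(v-c["cy"])/f*d,d],-1)
    return (X-np.array(c["t"]))@np.array(c["R"])
def ray(c,u,v,fish=False):
    f=foc(c); a=np.array([(u-c["cx"])/f,(v-c["cy"])/f]); R=np.array(c["R"])
    if fish:
        r=np.hypot(*a); k=np.array([*(a/r*np.sin(r)),np.cos(r)]) if r>0 else np.array([0,0,1.])
    else: k=np.array([*a,1])
    return -R.T@np.array(c["t"]), R.T@k
def plane(c,u,v,z,fish=False):
    o,k=ray(c,u,v,fish); return o+k*(z-o[2])/k[2]
def two(c1,p1,c2,p2,f1=False,f2=False):
    o1,k1=ray(c1,*p1,f1); o2,k2=ray(c2,*p2,f2)
    s=np.linalg.lstsq(np.stack([k1,-k2],1),o2-o1,rcond=None)[0]
    a,b=o1+s[0]*k1,o2+s[1]*k2; return (a+b)/2, np.linalg.norm(a-b)
E
python3 - <<'E'
from h import *
import pickle
D={}
for n in("top","scene","wrist"):
    D[n]=grab(n); cv2.imwrite(f"pics/{n}0.png",D[n][0])
pickle.dump(D,open("d0.pkl","wb"))
print(ctrl.get_state())
E
```

```text
{'time': 0.15, 'qpos': array([ 9.49986805e-01,  2.87007469e-01,  1.57787343e+00,  2.14255993e-06,
        1.27859126e+00, -1.50013501e-01]), 'dq': array([-0.00182311, -0.00154221, -0.0045754 , -0.00159435,  0.00011942,
       -0.00092988]), 'joint_efforts': array([ 8.71310567e-04, -4.06596744e+01, -2.93143505e+01, -1.64081566e-04,
        3.93693495e-03, -2.10594976e-05]), 'eef_pos': array([0.3058719 , 0.60117378, 0.24921697]), 'tcp_rot': array([ 2.33230236e-01,  9.72421089e-01, -8.70431710e-04, -3.54241946e-04]), 'contact_force': array([-0.21346083,  0.50383029,  0.5226747 ]), 'wrist_torque': array([0.01355041, 0.01674744, 0.10637086]), 'finger_force': 0.0, 'opening': 1.0011939778913947}
```

View pics/top0.png

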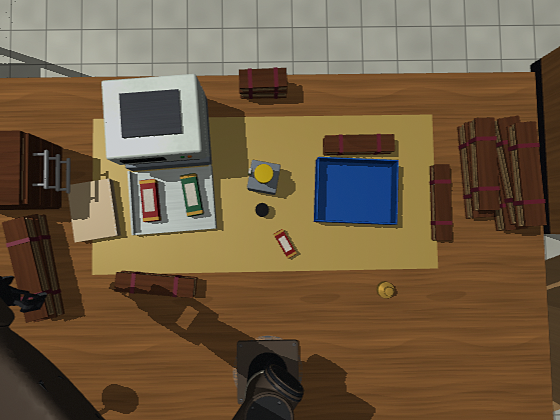

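View pics/scene0.png

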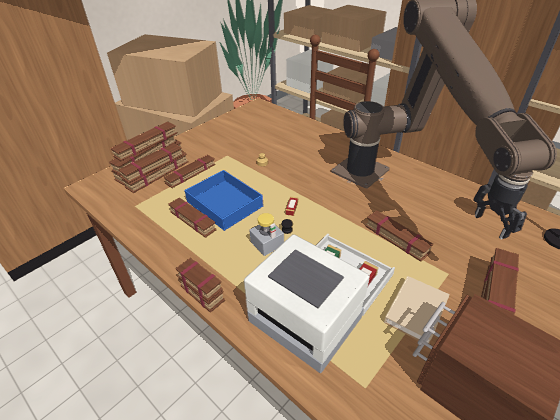

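The top view has image up = +x and left = +y. There are two red candidates: one at (149,201) in the tray and a smaller one at (286,243) on the mat. The tray one fits, since it lies in the catch tray beside the green (192,195) and looks longer. The tote is at (357,191) and the plunger at (263,174). Next I'll measure them and confirm with a crop.

```bash
cat > m.py <<'E'
from h import *
import pickle
D=pickle.load(open("d0.pkl","rb"))
p,d,c=D["top"]; P=pts(d,c); h=cv2.cvtColor(p,cv2.COLOR_BGR2HSV)
H,S,V=[h[...,i].astype(int) for i in range(3)]
print("px/m",foc(c)/np.median(d))
def rect(m,name,z=None):
    m=cv2.morphologyEx(m.astype(np.uint8),cv2.MORPH_CLOSE,np.ones((5,5)))
    for k in cv2.findContours(m,0,2)[0]:
        if cv2.contourArea(k)<60: continue
        mm=np.zeros((420,560),np.uint8); cv2.drawContours(mm,[k],-1,1,-1)
        Q=P[(mm>0)&(d>0)]; zt=np.percentile(Q[:,2],80)
        w=np.array([plane(c,u,v,zt if z is None else z)[:2] for u,v in k[:,0]],np.float32)
        r=cv2.minAreaRect(w*1000); print(name,k[:,0].mean(0).round(),"z",np.percentile(Q[:,2],[5,50,80]).round(4),[np.round(x,1) for x in r])
roi=np.zeros((420,560),bool); roi[150:280,110:440]=1
rect(roi&((H<6)|(H>172))&(S>140)&(V>60),"red")
rect(roi&(H>60)&(H<90)&(S>90),"green")
rect(roi&(H>20)&(H<32)&(S>200)&(V>180),"yellow")
rect(roi&(H>105)&(H<125)&(S>150),"tote",.06)
for n,(a,b) in {"tray":((120,140),(225,245)),"cons":((240,300),(150,225))}.items(): pass
X=P.reshape(-1,3); 
# tray floor / walls heights
for u,v in [(172,225),(136,200),(213,200),(173,232),(340,200),(357,156),(398,190),(357,226),(252,185),(263,174),(283,175),(270,160)]:
    print((u,v),P[v,u].round(3))
cr=p[150:270,110:310]; cv2.imwrite("pics/crop0.png",cv2.resize(cr,None,fx=4,fy=4,interpolation=cv2.INTER_CUBIC))
E
python3 m.py
```

```text
px/m 314.1379403914323
red [285. 244.] z [0.0205 0.0241 0.0258] [array([399.2, -59.1]), array([71. , 30.4]), np.float64(29.3)]
red [149. 204.] z [0.0412 0.0452 0.0471] [array([535.8, 357.8]), array([116.1,  45.7]), np.float64(5.2)]
green [190. 194.] z [0.0409 0.045  0.0469] [array([556.4, 227.2]), array([131.2,  48. ]), np.float64(9.6)]
yellow [262. 174.] z [0.1226 0.1255 0.1269] [array([605.8,   9.4]), array([50.6, 40.2]), np.float64(17.3)]
tote [358. 188.] z [0.0015 0.006  0.0117] [array([ 559.4, -279.3]), array([255.2, 200. ]), np.float64(86.8)]
(172, 225) [0.463 0.296 0.009]
(136, 200) [0.544 0.408 0.015]
(213, 200) [0.538 0.162 0.039]
(173, 232) [0.441 0.295 0.004]
(340, 200) [ 0.534 -0.24   0.003]
(357, 156) [ 0.677 -0.3    0.001]
(398, 190) [ 0.564 -0.429  0.001]
(357, 226) [ 0.45  -0.293  0.002]
(252, 185) [0.58  0.039 0.066]
(263, 174) [0.604 0.005 0.127]
(283, 175) [ 0.618 -0.059  0.003]
(270, 160) [ 0.668 -0.018  0.001]
```

```bash
sleep 1
```

```text
(no output)
```

View pics/crop0.png

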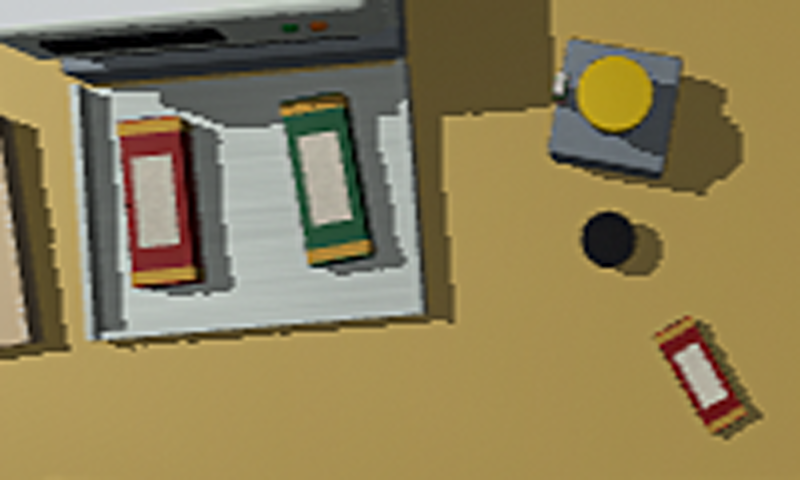

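The crop confirms it: the tray's red case, at crop (159,201) with size ≈130×48, is full-size. The red one at crop (700,375) is the smaller look-alike. The green case is at crop (326,181). Next I'll get exact poses from the corners, and the gap to the left tray wall.

Run:
```python
from h import *
import pickle
D=pickle.load(open("d0.pkl","rb"));c=D["top"][2];cs=D["scene"][2]
C=lambda a,z:plane(c,110+(a[0]-1.5)/4,150+(a[1]-1.5)/4,z)
for n,q in {"red":[(118,122),(185,116),(200,280),(134,288)],"green":[(281,105),(344,95),(372,257),(308,267)]}.items():
    w=np.array([C(a,.044) for a in q]); ax=w[:2].mean(0)-w[2:].mean(0); m=w.mean(0)
    print(n,m.round(4),"len",np.hypot(*ax[:2]).round(3),"wid",np.linalg.norm(w[0]-w[1]).round(3),"head",np.degrees(np.arctan2(ax[1],ax[0])).round(1)); print(w[:,:2].round(3).tolist())
print("left wall outer/top front,rear",C((90,340),.028),C((72,85),.036)); print("left wall foot",C((124,325),.01),C((110,95),.01))
print("right wall",C((405,60),.036),C((422,315),.036))
print("cap",C((614,93),.125))
```

```text
red [0.5413 0.357  0.044 ] len 0.128 wid 0.052 head 5.2
[[0.603, 0.389], [0.607, 0.337], [0.48, 0.326], [0.475, 0.376]]
green [0.555  0.2284 0.044 ] len 0.128 wid 0.049 head 9.1
[[0.615, 0.263], [0.622, 0.214], [0.495, 0.194], [0.489, 0.243]]
left wall outer/top front,rear [0.43535724 0.41573878 0.028     ] [0.63402441 0.42702601 0.036     ]
left wall foot [0.44665423 0.39526418 0.01      ] [0.62980505 0.40625966 0.01      ]
right wall [0.64956318 0.16784379 0.036     ] [0.45010819 0.15667531 0.036     ]
cap [0.60729079 0.00456487 0.125     ]
```

```bash
python3 -m handwheel '[0.174,-0.181,0,0,0,0.04,0.174,-0.181,0,0,0,0.04,0.174,-0.181,0,0,0,0.04,0.174,-0.181,0,0,0,0.04,0.174,-0.181,0,0,0,0.04]' && python3 -m handwheel '[0.174,-0.181,0,0,0,0.04,0.174,-0.181,0,0,0,0.04,0.174,-0.181,0,0,0,0.04,0.174,-0.181,0,0,0,0.04,0,0,0,0,0,0]'
python3 - <<'E'
from h import *
import pickle
w=grab("wrist");pickle.dump(w,open("w1.pkl","wb"));cv2.imwrite("pics/w1.png",w[0])
c=w[2];print(c); s=ctrl.get_state(); print(s["eef_pos"],s["tcp_rot"],s["time"])
E
```

```text
time: 0.57
eef_pos: [0.4373, 0.4644, 0.2499]
tcp_rot: [0.076, 0.997, -0.0, -0.0]
contact_force: [1.0, 0.2, -0.1]
opening: 1.001
finger_force: 0.0
time: 0.98
eef_pos: [0.5452, 0.3522, 0.2499]
tcp_rot: [-0.045, 0.999, -0.001, 0.001]
contact_force: [0.5, 0.1, -0.6]
opening: 0.997
finger_force: 0.0
{'fovy': 65.70646984690485, 'cx': 283.82188998258, 'cy': 213.4109466207641, 'R': array([[-0.09048083,  0.99589267, -0.00331803],
       [ 0.94281009,  0.08673038,  0.3218493 ],
       [ 0.32081513,  0.02599292, -0.9467851 ]]), 't': array([-0.29917797, -0.58588518,  0.19628487])}
[0.54315216 0.35436653 0.24976   ] [-4.47056439e-02  9.99000122e-01 -3.13543584e-04 -2.52452532e-04] 1.0333
```

```bash
sleep 1
```

```text
(no output)
```

View pics/w1.png

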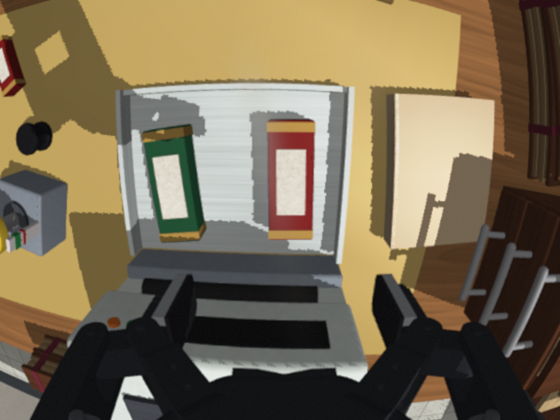

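The wrist view shows image down = +x and right = +y. The red case is at (291,180) and the green at (174,183), and the gap to the wall is from px 314 to ~342 at row 180. I'll triangulate with the top view.

Run:
```python
from h import *
import pickle
ct=pickle.load(open("d0.pkl","rb"))["top"][2]; p,_,c=pickle.load(open("w1.pkl","rb"))
W=lambda u,v,z:plane(c,u,v,z,True)
h=cv2.cvtColor(p,cv2.COLOR_BGR2HSV);H,S,V=[h[...,i].astype(int) for i in range(3)]
roi=np.zeros((420,560),bool);roi[110:250,135:325]=1
brass=(H>10)&(H<28)&(S>120)
T={"red":(149.4,199.9),"green":(191.2,194.9)}
for n,m in {"red":((H<6)|(H>172))&(S>130),"green":(H>55)&(H<95)&(S>80)}.items():
    r2=roi.copy(); r2[:,230:]&=n=="red"; r2[:,:230]&=n=="green"
    m=cv2.morphologyEx(((m|brass)&r2).astype(np.uint8),cv2.MORPH_CLOSE,np.ones((7,7)))
    k=max(cv2.findContours(m,0,2)[0],key=cv2.contourArea)[:,0]
    w=np.array([W(u,v,.044)[:2] for u,v in k],np.float32)*1000
    r=cv2.minAreaRect(w); print(n,r)
    lab=((S<60)&(V>150)).astype(np.uint8)
# label centres in both views
def lab(p,box):
    u0,u1,v0,v1=box; h=cv2.cvtColor(p,cv2.COLOR_BGR2HSV)[v0:v1,u0:u1]
    m=((h[...,1]<70)&(h[...,2]>150)).astype(np.uint8)
    n,_,st,ce=cv2.connectedComponentsWithStats(m)
    i=1+np.argmax(st[1:,4]); return ce[i]+[u0,v0],st[i,4]
pt=pickle.load(open("d0.pkl","rb"))["top"][0]
for n,bt,bw in [("red",(142,156,186,214),(272,309,140,225)),("green",(184,199,180,209),(152,192,148,225))]:
    a,na=lab(pt,bt);b,nb=lab(p,bw); print(n,a,na,b,nb,two(ct,a,c,b,False,True))
for u in (327,337,343,350): print(u,W(u,180,.010)[:2].round(4),W(u,180,.036)[:2].round(4))
print(W(124,180,.036),W(133,180,.01))
```

```text
red ((538.3758544921875, 356.2746276855469), (127.444091796875, 46.25347900390625), 5.21751070022583)
green ((553.5224609375, 230.77122497558594), (127.62669372558594, 56.4029655456543), 9.400165557861328)
red [148.26457399 199.73991031] 223 [290.42586912 181.2392638 ] 1956 (array([0.5391268 , 0.35732644, 0.0503211 ]), np.float64(0.005253716469628847))
green [190.80193237 194.03381643] 207 [169.66666667 186.52556993] 1623 (array([0.55525674, 0.22814662, 0.04813714]), np.float64(0.0037700972614658056))
327 [0.5405 0.3994] [0.5349 0.3954]
337 [0.5393 0.4111] [0.5338 0.4062]
343 [0.5386 0.4181] [0.5331 0.4128]
350 [0.5377 0.4263] [0.5323 0.4204]
[0.55295989 0.16519826 0.036     ] [0.55917153 0.16444513 0.01      ]
```

```bash
python3 -m handwheel '[-0.01,0,-0.25,0,0,0,0,0,-0.25,0,0,0,0,0,-0.25,0,0,0,0,0,-0.25,0,0,0,0,0,0,0,0,0]' 0.75 40; python3 -m handwheel '[0,0,-0.12,0,0,0,0,0,-0.12,0,0,0,0,0,-0.12,0,0,0,0,0,-0.085,0,0,0,0,0,0,0,0,0]'
```

```text
time: 1.45
eef_pos: [0.5328, 0.3554, 0.0904]
tcp_rot: [-0.048, 0.999, -0.003, -0.008]
contact_force: [-1.6, -0.4, -1.3]
opening: 0.755
finger_force: 0.0
time: 1.87
eef_pos: [0.5378, 0.3572, 0.0319]
tcp_rot: [-0.048, 0.999, -0.001, -0.002]
contact_force: [-1.3, -0.6, 0.5]
opening: 0.75
finger_force: 0.0
```

Now close on the red case.

```bash
python3 -m handwheel '[0,0,0,0,0,0,0,0,0,0,0,0,0,0,0,0,0,0,0,0,0,0,0,0,0,0,0,0,0,0]' 0 50;  python3 -m handwheel '[0,0,0.05,0,0,0,0,0,0.1,0,0,0,0,0,0.1,0,0,0,0,0,0,0,0,0,0,0,0,0,0,0]'
```

```text
time: 2.28
eef_pos: [0.5403, 0.3578, 0.0352]
tcp_rot: [-0.047, 0.999, 0.001, 0.001]
contact_force: [-0.4, 1.3, 2.1]
opening: 0.554
finger_force: 55.2
time: 2.7
eef_pos: [0.5409, 0.3577, 0.0736]
tcp_rot: [-0.047, 0.999, 0.001, 0.002]
contact_force: [-0.6, 0.1, -3.1]
opening: 0.556
finger_force: 54.7
```

```bash
python3 -m handwheel '[0,0,0.2,0,0,0,0,0,0.25,0,0,0,0,0,0.25,0,0,0,0,0,0.25,0,0,0,0,-0.12,0.03,0,0,0]'; python3 -m handwheel '[0,-0.24,0,0,0,-0.02,0,-0.24,0,0,0,-0.02,0,-0.24,0,0,0,-0.02,0,-0.24,0,0,0,-0.02,0,-0.24,0,0,0,-0.013]';python3 -m handwheel '[0.01,-0.24,0,0,0,0,0.01,-0.24,0,0,0,0,0.01,-0.24,0,0,0,0,0.01,-0.24,0,0,0,0,0.01,-0.24,0,0,0,0]'
python3 -m handwheel '[0.01,-0.24,0,0,0,0,0.01,-0.24,0,0,0,0,0.01,-0.24,0,0,0,0,0.01,-0.24,0,0,0,0,0.01,-0.2,0,0,0,0]'
python3 -m handwheel '[0,-0.2,0,0,0,0,0,-0.2,0,0,0,0,0,-0.2,0,0,0,0,0,-0.1,0,0,0,0,0,0,0,0,0,0]'
```

```text
time: 3.12
eef_pos: [0.5427, 0.3427, 0.2275]
tcp_rot: [-0.048, 0.999, 0.003, 0.007]
contact_force: [1.0, 0.3, 0.4]
opening: 0.548
finger_force: 54.7
time: 3.53
eef_pos: [0.5386, 0.1576, 0.2174]
tcp_rot: [0.026, 1.0, -0.0, -0.001]
contact_force: [0.8, -0.1, -2.4]
opening: 0.55
finger_force: 54.5
time: 3.95
eef_pos: [0.5462, -0.0224, 0.2175]
tcp_rot: [0.026, 1.0, 0.0, -0.0]
contact_force: [0.7, 0.0, -3.2]
opening: 0.549
finger_force: 54.5
time: 4.37
eef_pos: [0.5538, -0.1971, 0.2174]
tcp_rot: [0.026, 1.0, -0.0, -0.001]
contact_force: [-0.1, 0.2, -2.7]
opening: 0.549
finger_force: 54.6
time: 4.78
eef_pos: [0.5538, -0.3029, 0.2173]
tcp_rot: [0.028, 1.0, -0.0, -0.0]
contact_force: [0.0, -0.5, -2.6]
opening: 0.553
finger_force: 54.6
```

Run:
```python
from h import *
import pickle
w=grab("wrist");pickle.dump(w,open("w2.pkl","wb"));cv2.imwrite("pics/w2.png",w[0])
print(ctrl.get_state()["eef_pos"],ctrl.get_state()["qpos"].round(2))
```

```text
[ 0.55391228 -0.30081558  0.21718992] [-0.66  0.22  1.72  0.    1.2  -2.18]
```

View pics/w2.png

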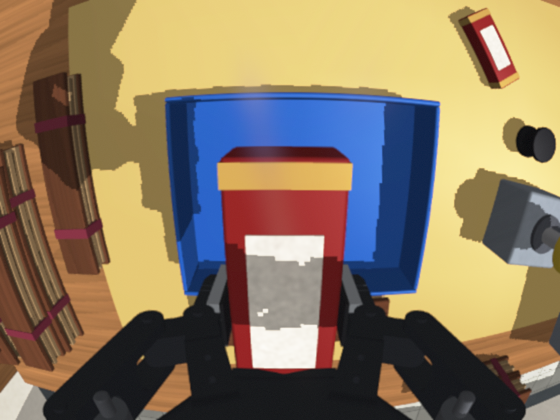

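The red case is held level over the tote. The tote's rim corners are at (167,98), (439,103), (415,292) and (184,294). I'll compute its pose from these.

Run:
```python
from h import *
import pickle
p,_,c=pickle.load(open("w2.pkl","rb")); ct=pickle.load(open("d0.pkl","rb"))["top"][2]
w=np.array([plane(c,u,v,.06,True)[:2] for u,v in [(167,98),(439,103),(415,292),(184,294)]])
print(w.round(3).tolist(),w.mean(0), cv2.minAreaRect((w*1000).astype(np.float32)))
```

```text
[[0.453, -0.402], [0.467, -0.158], [0.663, -0.169], [0.65, -0.415]] [ 0.55816713 -0.2860776 ] ((557.9996948242188, -286.62933349609375), (247.22657775878906, 197.45819091796875), 86.84886932373047)
```

```bash
python3 -m handwheel '[0,-0.135,0,0,0,0,0.01,-0.135,-0.1,0,0,0,0,0,-0.25,0,0,0,0,0,-0.25,0,0,0,0,0,-0.2,0,0,0]'; python3 -m handwheel '[0,0,-0.15,0,0,0,0,0,-0.1,0,0,0,0,0,-0.1,0,0,0,0,0,-0.05,0,0,0,0,0,0,0,0,0]';python3 -m handwheel '[0,0,-0.02,0,0,0,0,0,-0.01,0,0,0,0,0,0,0,0,0,0,0,0,0,0,0,0,0,0,0,0,0]'
```

```text
time: 5.25
eef_pos: [0.5554, -0.3381, 0.0954]
tcp_rot: [0.025, 1.0, 0.001, -0.001]
contact_force: [-0.1, 0.5, -3.5]
opening: 0.55
finger_force: 54.5
time: 5.67
eef_pos: [0.5556, -0.3392, 0.0366]
tcp_rot: [0.025, 1.0, 0.001, -0.001]
contact_force: [-0.2, 0.9, -3.1]
opening: 0.554
finger_force: 54.5
time: 6.08
eef_pos: [0.5565, -0.3407, 0.0345]
tcp_rot: [0.026, 1.0, -0.0, 0.001]
contact_force: [0.2, 0.7, -4.0]
opening: 0.553
finger_force: 54.5
```

```bash
python3 -m handwheel '[0,0,-0.01,0,0,0,0,0,-0.01,0,0,0,0,0,-0.005,0,0,0,0,0,0,0,0,0,0,0,0,0,0,0]';python3 -m handwheel '[0,0,-0.007,0,0,0,0,0,0,0,0,0,0,0,0,0,0,0]'
```

```text
time: 6.5
eef_pos: [0.5561, -0.3404, 0.0302]
tcp_rot: [0.026, 1.0, -0.0, 0.0]
contact_force: [-0.5, 0.1, -0.5]
opening: 0.555
finger_force: 54.8
time: 6.75
eef_pos: [0.5561, -0.3404, 0.0302]
tcp_rot: [0.026, 1.0, 0.0, -0.0]
contact_force: [-3.7, 1.7, 5.3]
opening: 0.547
finger_force: 55.6
```

```bash
python3 -m handwheel '[0,0,0,0,0,0,0,0,0,0,0,0,0,0,0,0,0,0,0,0,0,0,0,0]' 0.75; python3 -m handwheel '[0,0,0.1,0,0,0,0,0,0.25,0,0,0,0,0,0.25,0,0,0,0,0,0.25,0,0,0,0,0,0.25,0,0,0]';python3 -m handwheel '[0,0.12,0.17,0,0,0,0,0.24,0,0,0,0.02,0,0.24,0,0,0,0.02,0,0.24,0,0,0,0.02,0,0.24,0,0,0,0.02]';python3 -m handwheel '[0,0.24,0,0,0,0.02,0,0.24,0,0,0,0.02,0,0.24,0,0,0,0.018,0,0.24,0,0,0,0,0,0.24,0,0,0,0]';python3 -m handwheel '[0,0.24,0,0,0,0,0,0.24,0,0,0,0,0,0.24,0,0,0,0,0,0.24,0,0,0,0,0,0.24,0,0,0,0]';python3 -m handwheel '[0,0.24,0,0,0,0,0,0.2,0,0,0,0,0,0.12,0,0,0,0,0,0,0,0,0,0,0,0,0,0,0,0]'
```

```text
time: 7.08
eef_pos: [0.5562, -0.3404, 0.0288]
tcp_rot: [0.026, 1.0, -0.0, 0.0]
contact_force: [0.4, -0.7, -0.1]
opening: 0.747
finger_force: 0.0
time: 7.5
eef_pos: [0.556, -0.3402, 0.1967]
tcp_rot: [0.026, 1.0, -0.0, 0.0]
contact_force: [-0.6, -0.2, 0.5]
opening: 0.752
finger_force: 0.0
time: 7.92
eef_pos: [0.5559, -0.177, 0.2209]
tcp_rot: [-0.038, 0.999, -0.0, 0.001]
contact_force: [0.2, 0.1, 0.5]
opening: 0.749
finger_force: 0.0
time: 8.33
eef_pos: [0.5559, 0.0034, 0.2207]
tcp_rot: [-0.083, 0.997, -0.0, 0.001]
contact_force: [1.0, -0.5, -0.5]
opening: 0.749
finger_force: 0.0
time: 8.75
eef_pos: [0.5559, 0.1836, 0.2207]
tcp_rot: [-0.083, 0.997, 0.0, 0.001]
contact_force: [0.2, -0.6, -0.5]
opening: 0.748
finger_force: 0.0
time: 9.17
eef_pos: [0.5559, 0.2665, 0.2201]
tcp_rot: [-0.084, 0.996, -0.0, 0.0]
contact_force: [0.1, -0.7, 0.1]
opening: 0.752
finger_force: 0.0
```

Run:
```python
from h import *
import pickle
w=grab("wrist");t=grab("top");pickle.dump((w,t),open("w3.pkl","wb"));cv2.imwrite("pics/w3.png",np.hstack([cv2.resize(w[0][60:300,60:460],None,fx=1,fy=1),cv2.resize(t[0][150:240,290:410],None,fx=3,fy=2.6667)]))
print(ctrl.get_state()["eef_pos"],ctrl.get_state()["tcp_rot"])
```

```text
[0.55611339 0.26501626 0.21981295] [-8.23922753e-02  9.96599928e-01 -1.89565017e-04  2.44834804e-04]
```

View pics/w3.png

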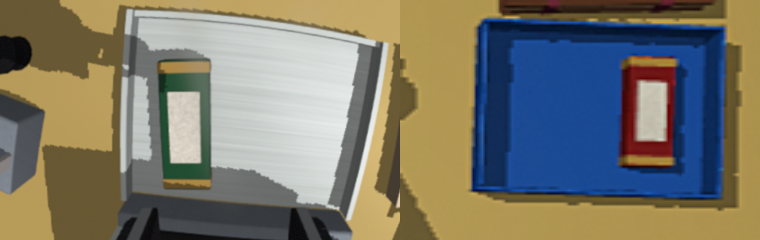

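The left half of the picture shows the green case alone in the tray, at crop (185,123). The right half shows the red case flat and label up in the tote. I'll refine the green's pose.

Run:
```python
from h import *
import pickle
c=pickle.load(open("w3.pkl","rb"))[0][2]
w=np.array([plane(c,u+60,v+60,.044,True)[:2] for u,v in [(158,61),(210,60),(211,187),(164,188)]])
print(w.round(3).tolist(),w.mean(0), cv2.minAreaRect((w*1000).astype(np.float32)))
print("wall",plane(c,60+132,60+100,.036,True))
```

```text
[[0.496, 0.193], [0.488, 0.241], [0.612, 0.261], [0.622, 0.214]] [0.55424531 0.22722463] ((554.6820678710938, 227.2745819091797), (127.49789428710938, 48.390281677246094), 9.390406608581543)
wall [0.53752937 0.17054314 0.036     ]
```

```bash
python3 -m handwheel '[0,-0.15,0,0,0,0,-0.005,-0.097,-0.1,0,0,0,0,0,-0.25,0,0,0,0,0,-0.25,0,0,0,0,0,-0.15,0,0,0]'; python3 -m handwheel '[0,0,-0.12,0,0,0,0,0,-0.12,0,0,0,0,0,-0.12,0,0,0,0,0,-0.12,0,0,0,0,0,0,0,0,0]';python3 -m handwheel '[0,0,0,0,0,0,0,0,0,0,0,0,0,0,0,0,0,0,0,0,0,0,0,0,0,0,0,0,0,0]' 0 50;  python3 -m handwheel '[0,0,0.05,0,0,0,0,0,0.1,0,0,0,0,0,0.1,0,0,0,0,0,0,0,0,0,0,0,0,0,0,0]'
```

```text
time: 9.68
eef_pos: [0.5537, 0.2263, 0.1036]
tcp_rot: [-0.081, 0.997, -0.0, -0.002]
contact_force: [0.4, -0.5, 0.3]
opening: 0.753
finger_force: 0.0
time: 10.1
eef_pos: [0.5527, 0.2264, 0.031]
tcp_rot: [-0.082, 0.997, -0.001, -0.004]
contact_force: [-0.7, -0.6, -0.2]
opening: 0.748
finger_force: 0.0
time: 10.52
eef_pos: [0.5555, 0.2286, 0.0354]
tcp_rot: [-0.083, 0.997, -0.0, 0.0]
contact_force: [0.3, -0.3, -1.2]
opening: 0.545
finger_force: 55.0
time: 10.93
eef_pos: [0.5562, 0.229, 0.0737]
tcp_rot: [-0.083, 0.997, 0.0, 0.002]
contact_force: [0.1, 0.3, -3.2]
opening: 0.552
finger_force: 55.0
```

```bash
python3 -m handwheel '[0,0,0.2,0,0,0,0,0,0.25,0,0,0,0,0,0.25,0,0,0,0,0,0.25,0,0,0,0,0,0.03,0,0,0]'; python3 -m handwheel '[0,-0.12,0,0,0,-0.02,0,-0.24,0,0,0,-0.02,0,-0.24,0,0,0,-0.02,0,-0.24,0,0,0,-0.02,0,-0.24,0,0,0,-0.02]';python3 -m handwheel '[0,-0.24,0,0,0,-0.02,0,-0.24,0,0,0,-0.019,0.01,-0.24,0,0,0,0,0.01,-0.24,0,0,0,0,0.01,-0.24,0,0,0,0]'
python3 -m handwheel '[0,-0.24,0,0,0,0,0,-0.24,0,0,0,0,0,-0.2,0,0,0,0,0,-0.12,0,0,0,0,0,0,0,0,0,0]'
```

```text
time: 11.35
eef_pos: [0.5587, 0.2296, 0.2273]
tcp_rot: [-0.083, 0.997, 0.001, 0.007]
contact_force: [1.4, 0.3, -0.8]
opening: 0.549
finger_force: 55.1
time: 11.77
eef_pos: [0.554, 0.0654, 0.217]
tcp_rot: [-0.004, 1.0, 0.0, -0.002]
contact_force: [1.1, -0.1, -2.9]
opening: 0.553
finger_force: 54.9
time: 12.18
eef_pos: [0.5587, -0.1147, 0.2171]
tcp_rot: [0.026, 1.0, 0.001, -0.001]
contact_force: [1.4, 0.5, -2.7]
opening: 0.555
finger_force: 54.9
time: 12.6
eef_pos: [0.5587, -0.2369, 0.217]
tcp_rot: [0.029, 1.0, -0.0, -0.001]
contact_force: [-0.5, 0.5, -2.5]
opening: 0.553
finger_force: 54.9
```

```bash
python3 -m handwheel '[0,0,-0.1,0,0,0,0,0,-0.25,0,0,0,0,0,-0.25,0,0,0,0,0,-0.2,0,0,0,0,0,-0.15,0,0,0]'; python3 -m handwheel '[0,0,-0.1,0,0,0,0,0,-0.1,0,0,0,0,0,-0.05,0,0,0,0,0,-0.02,0,0,0,0,0,0,0,0,0]';python3 -m handwheel '[0,0,-0.01,0,0,0,0,0,-0.01,0,0,0,0,0,-0.007,0,0,0,0,0,0,0,0,0,0,0,0,0,0,0]'
```

```text
time: 13.02
eef_pos: [0.5572, -0.2308, 0.0715]
tcp_rot: [0.026, 1.0, 0.002, -0.003]
contact_force: [-0.4, 0.6, -2.4]
opening: 0.554
finger_force: 54.8
time: 13.43
eef_pos: [0.5591, -0.2324, 0.035]
tcp_rot: [0.026, 1.0, 0.001, -0.001]
contact_force: [0.3, -0.3, -2.9]
opening: 0.551
finger_force: 54.8
time: 13.85
eef_pos: [0.56, -0.2335, 0.0328]
tcp_rot: [0.027, 1.0, -0.0, 0.0]
contact_force: [-0.1, -0.1, -2.8]
opening: 0.55
finger_force: 54.8
```

```bash
python3 -m handwheel '[0,0,-0.01,0,0,0,0,0,-0.006,0,0,0,0,0,0,0,0,0,0,0,0,0,0,0,0,0,0,0,0,0]'; python3 -m handwheel '[0,0,-0.007,0,0,0,0,0,0,0,0,0,0,0,0,0,0,0]'
```

```text
time: 14.27
eef_pos: [0.5601, -0.2335, 0.0304]
tcp_rot: [0.027, 1.0, -0.0, 0.0]
contact_force: [-0.8, 0.6, 1.1]
opening: 0.554
finger_force: 55.4
time: 14.52
eef_pos: [0.5601, -0.2335, 0.0304]
tcp_rot: [0.026, 1.0, -0.0, -0.0]
contact_force: [-3.9, 1.5, 7.0]
opening: 0.552
finger_force: 56.2
```

```bash
python3 -m handwheel '[0,0,0,0,0,0,0,0,0,0,0,0,0,0,0,0,0,0,0,0,0,0,0,0]' 0.75; python3 -m handwheel '[0,0,0.1,0,0,0,0,0,0.25,0,0,0,0,0,0.25,0,0,0,0,0,0.25,0,0,0,0,0,0.25,0,0,0]';python3 -m handwheel '[0,0,0.25,0,0,0,0,0.1,0.12,0,0,0,0.05,0.22,0,0,0,0,0.05,0.22,0,0,0,0,0.05,0.22,0,0,0,0]';python3 -m handwheel '[0.05,0.22,0,0,0,0,0.05,0.22,0,0,0,0,0.05,0.22,0,0,0,0,0.05,0.22,0,0,0,0,0.05,0.137,0,0,0,0]';python3 -m handwheel '[0,0,0,0,0,0,0,0,0,0,0,0]'
python3 - <<'E'
from h import *
import pickle
w=grab("wrist");t=grab("top");s=grab("scene");pickle.dump((w,t,s),open("w4.pkl","wb"))
cv2.imwrite("pics/w4.png",np.vstack([np.hstack([w[0][100:400,60:500],cv2.resize(t[0][140:240,290:410],(360,300))])]))
print(ctrl.get_state()["eef_pos"],ctrl.get_state()["tcp_rot"])
E
```

```text
time: 14.85
eef_pos: [0.5599, -0.2334, 0.0287]
tcp_rot: [0.026, 1.0, -0.0, 0.0]
contact_force: [-0.1, -0.6, 0.2]
opening: 0.753
finger_force: 0.0
time: 15.27
eef_pos: [0.5595, -0.2332, 0.1951]
tcp_rot: [0.026, 1.0, 0.0, -0.0]
contact_force: [0.9, -0.3, -1.1]
opening: 0.749
finger_force: 0.0
time: 15.68
eef_pos: [0.5826, -0.1186, 0.2501]
tcp_rot: [0.027, 1.0, -0.0, 0.001]
contact_force: [0.7, -0.7, -0.2]
opening: 0.752
finger_force: 0.0
time: 16.1
eef_pos: [0.6197, 0.0363, 0.2491]
tcp_rot: [0.026, 1.0, 0.0, -0.0]
contact_force: [-0.2, -0.6, -0.2]
opening: 0.752
finger_force: 0.0
time: 16.27
eef_pos: [0.6198, 0.0342, 0.2489]
tcp_rot: [0.025, 1.0, -0.0, -0.0]
contact_force: [-0.4, -0.8, 0.1]
opening: 0.747
finger_force: 0.0
[0.61959846 0.03217929 0.24904705] [ 2.70412796e-02  9.99634282e-01 -1.83603758e-04 -1.94052369e-04]
```

```bash
sleep 1
```

```text
(no output)
```

View pics/w4.png

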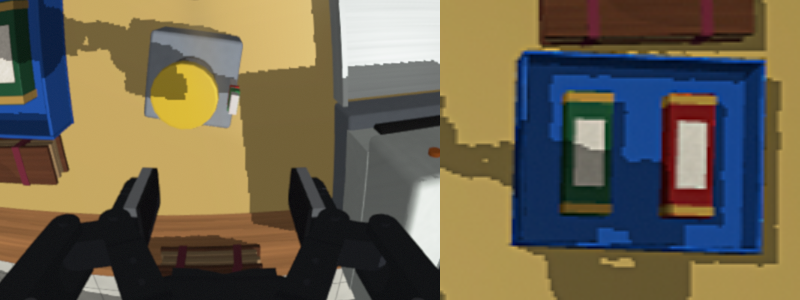

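The right half shows both cases flat and label up in the tote. The left half shows the plunger cap at about crop (184,96), full px (244,196). I'll locate its centre from the two views.

Run:
```python
from h import *
import pickle
w,t,s=pickle.load(open("w4.pkl","rb")); t0=pickle.load(open("d0.pkl","rb"))["top"]
h=cv2.cvtColor(w[0],cv2.COLOR_BGR2HSV)[140:245,190:300]
m=((h[...,0]>20)&(h[...,0]<33)&(h[...,1]>190)).astype(np.uint8)
k=max(cv2.findContours(m,0,2)[0],key=cv2.contourArea)[:,0]+[190,140]
q=np.array([plane(w[2],u,v,.125,True)[:2] for u,v in k],np.float32)*1000
print("wrist circle",cv2.minEnclosingCircle(q),cv2.fitEllipse(q))
h=cv2.cvtColor(t0[0],cv2.COLOR_BGR2HSV)[160:190,245:280]
m=((h[...,0]>20)&(h[...,0]<33)&(h[...,1]>190)&(h[...,2]>150)).astype(np.uint8)
k2=max(cv2.findContours(m,0,2)[0],key=cv2.contourArea)[:,0]+[245,160]
q2=np.array([plane(t0[2],u,v,.125)[:2] for u,v in k2],np.float32)*1000
print("top",cv2.fitEllipse(q2))
a=np.array(cv2.fitEllipse(k.astype(np.float32))[0]);b=np.array(cv2.fitEllipse(k2.astype(np.float32))[0]);print(a,b,two(w[2],a,t0[2],b,True))
print("post top",plane(w[2],60+236,100+87,.125,True))
```

```text
wrist circle ((600.77978515625, -7.873603343963623), 24.19068717956543) ((599.4889526367188, -11.161442756652832), (22.797645568847656, 40.985164642333984), 83.22186279296875)
top ((607.4845581054688, 4.387885093688965), (50.23777770996094, 51.3742790222168), 141.90158081054688)
[227.645401   190.33416748] [263.18270874 172.81770325] (array([0.59368039, 0.0011363 , 0.17255989]), np.float64(0.014185597687601923))
post top [0.59922503 0.04322257 0.125     ]
```

Run:
```python
from h import *
import pickle
w,t,s=pickle.load(open("w4.pkl","rb")); t0=pickle.load(open("d0.pkl","rb"))["top"]
h=cv2.cvtColor(w[0],cv2.COLOR_BGR2HSV)
m=((h[...,0]>20)&(h[...,0]<33)&(h[...,1]>205)).astype(np.uint8); m[:150]=0;m[240:]=0;m[:,:200]=0;m[:,290:]=0
k=cv2.convexHull(np.vstack([a for a in cv2.findContours(m,0,2)[0] if cv2.contourArea(a)>30]))[:,0]
print(k.min(0),k.max(0))
for z in(.12,.125,.13):
  q=np.array([plane(w[2],u,v,z,True)[:2] for u,v in k],np.float32)*1000
  print(z,cv2.minEnclosingCircle(q),cv2.fitEllipse(q)[:2])
a=(244,196);print(two(w[2],cv2.fitEllipse(k.astype(np.float32))[0],t0[2],(263.2,172.8),True), plane(w[2],*a,.125,True))
```

```text
Traceback (most recent call last):
ValueError: need at least one array to concatenate
```

Run:
```python
from h import *
import pickle
w,t,s=pickle.load(open("w4.pkl","rb")); t0=pickle.load(open("d0.pkl","rb"))["top"]
h=cv2.cvtColor(w[0],cv2.COLOR_BGR2HSV)
print(h[205,244],h[185,235],h[150,180],h[150,160])
for thr in(150,170,180,190):
  m=((h[...,0]>20)&(h[...,0]<33)&(h[...,1]>thr)).astype(np.uint8); m[:150]=0;m[240:]=0;m[:,:208]=0;m[:,284:]=0
  cc=[a for a in cv2.findContours(m,0,2)[0] if cv2.contourArea(a)>30]
  if not cc: continue
  k=cv2.convexHull(np.vstack(cc))[:,0]
  q=np.array([plane(w[2],u,v,.125,True)[:2] for u,v in k],np.float32)*1000
  e=cv2.fitEllipse(k.astype(np.float32))
  print(thr,k.min(0),k.max(0),cv2.minEnclosingCircle(q),e[:2],two(w[2],e[0],t0[2],(263.2,172.8),True))
print(plane(w[2],244,196,.125,True))
```

```text
[ 24 189 220] [ 24 191 127] [ 21 127 116] [ 21 129 195]
150 [211 161] [277 229] ((604.4190673828125, 0.8804418444633484), 28.334003448486328) ((244.0737762451172, 195.14288330078125), (66.67291259765625, 67.82711029052734)) (array([0.60596833, 0.00296833, 0.12341885]), np.float64(0.0044734292305913794))
170 [211 161] [276 228] ((604.1819458007812, 1.3798941373825073), 27.91541290283203) ((243.4052276611328, 195.45419311523438), (63.889381408691406, 67.32801818847656)) (array([0.6054047 , 0.00291237, 0.12661654]), np.float64(0.004640345225177326))
180 [211 162] [272 228] ((604.2793579101562, 0.4227399528026581), 27.369056701660156) ((242.24417114257812, 195.9232177734375), (60.45767593383789, 66.9059066772461)) (array([0.60446361, 0.00280898, 0.13182684]), np.float64(0.00496291840338768))
190 [212 163] [245 220] ((600.77978515625, -7.873603343963623), 24.19068717956543) ((228.99766540527344, 191.2311553955078), (32.76457977294922, 55.73429870605469)) (array([0.59480451, 0.00117673, 0.16873467]), np.float64(0.013255980409414642))
[0.60443117 0.00173237 0.125     ]
```

The cap centre is (0.605, 0.003), with its top at ≈0.125 from two views. Next: close the fingers, centre over the cap and descend to just above it.

```bash
python3 -m handwheel '[-0.05,-0.1,0,0,0,0,-0.048,-0.098,0,0,0,0,0,0,0,0,0,0,0,0,-0.1,0,0,0,0,0,-0.1,0,0,0]' 0 30;python3 -m handwheel '[0,0,-0.15,0,0,0,0,0,-0.15,0,0,0,0,0,-0.1,0,0,0,0,0,-0.03,0,0,0,0,0,0,0,0,0]';python3 -m handwheel '[0,0,0,0,0,0,0,0,0,0,0,0,0,0,0,0,0,0]'
```

```text
time: 16.83
eef_pos: [0.6059, 0.0022, 0.2206]
tcp_rot: [0.028, 1.0, -0.0, 0.002]
contact_force: [-0.2, -0.8, 0.5]
opening: 0.039
finger_force: 0.0
time: 17.25
eef_pos: [0.6041, 0.0031, 0.153]
tcp_rot: [0.027, 1.0, 0.0, -0.002]
contact_force: [1.0, 0.5, -0.2]
opening: 0.004
finger_force: 0.0
time: 17.5
eef_pos: [0.6061, 0.0033, 0.1566]
tcp_rot: [0.027, 1.0, -0.0, 0.002]
contact_force: [-0.0, -0.2, 0.0]
opening: 0.0
finger_force: 0.0
```

```bash
python3 -m handwheel '[0,0,-0.03,0,0,0,0,0,-0.03,0,0,0,0,0,0,0,0,0,0,0,0,0,0,0,0,0,0,0,0,0]';python3 -m handwheel '[0,0,-0.013,0,0,0,0,0,0,0,0,0,0,0,0,0,0,0,0,0,0,0,0,0]';python3 -m handwheel '[0,0,-0.013,0,0,0,0,0,0,0,0,0,0,0,0,0,0,0,0,0,0,0,0,0]'
```

```text
time: 17.92
eef_pos: [0.605, 0.0036, 0.1456]
tcp_rot: [0.026, 1.0, 0.0, -0.0]
contact_force: [-0.9, -0.7, 0.3]
opening: 0.001
finger_force: 0.0
time: 18.25
eef_pos: [0.6054, 0.0035, 0.1441]
tcp_rot: [0.026, 1.0, -0.0, 0.0]
contact_force: [0.3, -0.5, 1.6]
opening: 0.004
finger_force: 0.6
time: 18.58
eef_pos: [0.6054, 0.0035, 0.1431]
tcp_rot: [0.026, 1.0, -0.0, 0.0]
contact_force: [-1.7, 0.1, 5.6]
opening: 0.002
finger_force: 2.8
```

Contact is at TCP z = 0.144, as expected, so half travel is at 0.129. Press gently.

```bash
python3 -m handwheel '[0,0,-0.02,0,0,0,0,0,-0.02,0,0,0,0,0,-0.02,0,0,0,0,0,0,0,0,0,0,0,0,0,0,0]';python3 -m handwheel '[0,0,-0.015,0,0,0,0,0,-0.01,0,0,0,0,0,0,0,0,0,0,0,0,0,0,0,0,0,0,0,0,0]'
```

```text
time: 19.0
eef_pos: [0.6054, 0.0035, 0.1346]
tcp_rot: [0.026, 1.0, -0.0, 0.0]
contact_force: [-3.3, 0.0, 7.8]
opening: 0.005
finger_force: 4.0
time: 19.42
eef_pos: [0.6054, 0.0035, 0.1312]
tcp_rot: [0.026, 1.0, -0.0, 0.0]
contact_force: [-3.0, 0.7, 9.8]
opening: 0.001
finger_force: 4.5
```

```bash
python3 -m handwheel '[0,0,-0.012,0,0,0,0,0,0,0,0,0,0,0,0,0,0,0,0,0,0,0,0,0,0,0,0,0,0,0]';python3 -m handwheel '[0,0,0,0,0,0,0,0,0,0,0,0,0,0,0,0,0,0]'
python3 - <<'E'
from h import *
s=grab("scene");t=grab("top");w=grab("wrist")
P=pts(t[1],t[2]);h=cv2.cvtColor(t[0],cv2.COLOR_BGR2HSV)
u,v=244,250
S=pts(s[1],s[2]); hs=cv2.cvtColor(s[0],cv2.COLOR_BGR2HSV)
m=(hs[...,0]>20)&(hs[...,0]<33)&(hs[...,1]>180)&(np.hypot(S[...,0]-.605,S[...,1]-.003)<.028)&(S[...,2]<.127)
print("cap z pct",np.percentile(S[m][:,2],[50,80,90,95,98]).round(4),m.sum())
a=cv2.resize(s[0][200:260,235:305],(467,400),interpolation=cv2.INTER_CUBIC); b=cv2.resize(w[0][100:420,150:410],(325,400))
cv2.imwrite("pics/fin.png",np.hstack([a,b])); print(ctrl.get_state()["eef_pos"],ctrl.get_state()["contact_force"])
E
```

```text
time: 19.83
eef_pos: [0.6054, 0.0035, 0.1296]
tcp_rot: [0.026, 1.0, -0.0, 0.0]
contact_force: [-3.3, 0.6, 9.0]
opening: -0.001
finger_force: 4.8
time: 20.08
eef_pos: [0.6055, 0.0035, 0.1296]
tcp_rot: [0.026, 1.0, -0.0, 0.0]
contact_force: [-3.4, -0.1, 8.9]
opening: -0.003
finger_force: 4.8Traceback (most recent call last):
  File "<stdin>", line 7, in <module>
    return _quantile_unchecked(
        a, q, axis, out, overwrite_input, method, keepdims, weights)
    return _ureduce(a,
                    func=_quantile_ureduce_func,
    ...<5 lines>...
                    overwrite_input=overwrite_input,
                    method=method)
    r = func(a, **kwargs)
    result = _quantile(arr,
                       quantiles=q,
    ...<2 lines>...
                       out=out,
                       weights=wgt)
    slices_having_nans = np.isnan(arr[-1, ...])
                                  ~~~^^^^^^^^^
IndexError: index -1 is out of bounds for axis 0 with size 0
```

```bash
sleep 1
python3 - <<'E'
from h import *
s=grab("scene");w=grab("wrist");t=grab("top")
a=cv2.resize(s[0][190:270,225:315],(450,400),interpolation=cv2.INTER_CUBIC); b=cv2.resize(w[0][60:420,130:430],(333,400))
cv2.imwrite("pics/fin.png",np.hstack([a,b])); x=ctrl.get_state();print(x["eef_pos"],x["contact_force"])
P=pts(t[1],t[2]); Q=P[160:230,310:402].reshape(-1,3); h=cv2.cvtColor(t[0],cv2.COLOR_BGR2HSV)[160:230,310:402].reshape(-1,3)
m=(h[:,1]<70)&(h[:,2]>140)&(Q[:,2]>.02); print("label z in tote",np.percentile(Q[m][:,2],[10,50,90]))
E
```

```text
[0.60546922 0.00348119 0.12961402] [-4.02866909  0.78617604  9.75316985]
label z in tote [0.0370336  0.03993499 0.04272862]
```

```bash
sleep 1
```

```text
(no output)
```

View pics/fin.png

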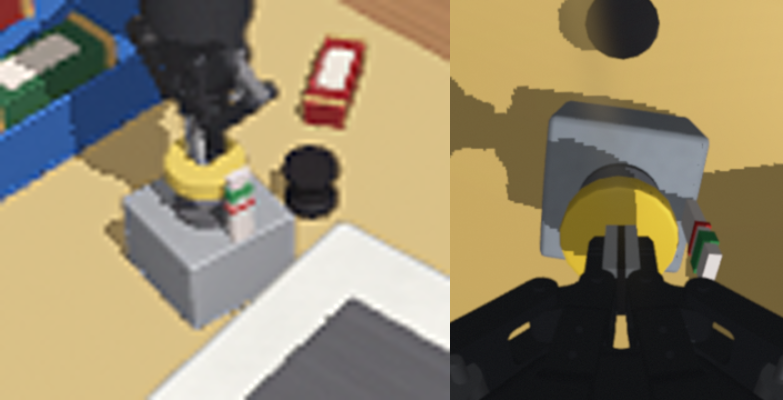

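The closed fingers press on the cap's centre at crop (205,165), and its top face is at the height of the green band (240,190). Measured travel is ≈14.5 mm. Handing in now.

```bash
python3 -c "from plant import ctrl; print(ctrl.sign_off())"
```

```text
the job is handed in; nothing more can be done
None
```

Both cases lie flat, label up, in the tote, and the arm is holding the plunger at about half travel (≈14.5 mm of 30 mm). I handed the job in at about 20 s on the robot clock.

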